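# Empty the counting tray into the stock bin

### The job

Take the metal counting tray by its bridge handle and tip it so that the three loose pipe fittings on it slide off its open end into the open grey stock bin; do not touch the fittings with the gripper or let go of the tray in the air. Then turn the emptied tray so that it fits on the rubber mat and set it down there with all four feet on the mat, so that it stands level and does not rock, and let go. Leave the bin and the other things on the counter where they stand.

Things in the scene. Friction and masses are not known exactly. Their poses are not given: they have to be found in the camera images.
- tray: loose sheet-metal counting tray, 150 (x) x 120 (y) mm, 0.28 to 0.46 kg, on four rubber feet 16 mm across, 5 mm high; origin at the centre of its underside, level with the feet, z up. Its +x end is open, without wall or lip; the other sides have 3 mm walls with rims at z = 34 mm. Upper face of the floor at z = 8 mm. A dark bridge handle spans it along y, see tray_handle
- tray_handle (a point): middle of the handle's crossbar, at (-15, 0, 95) mm in the tray's frame, axes as the tray's. The bar is 12 mm thick in x, 26 mm high (z = 82 to 108 mm), 128 mm long in y, on two uprights at the side walls. Grip it in the middle with the fingers closing along the tray's x, tips not below z = 65 mm, to clear the fittings
- tray_spout (a point): middle of the tray's open edge, on the floor's upper face, at (75, 0, 8) mm in the tray's frame, axes as the tray's. The floor is smooth: fittings start to slide at 15 to 24 degrees of tilt, and about 40 degrees with this edge down empties the tray within a second
- foot_fl (a point): centre of the underside of the tray's foot at (62, 46, 0) mm in the tray's frame
- foot_fr (a point): centre of the underside of the tray's foot at (62, -46, 0) mm in the tray's frame
- foot_rl (a point): centre of the underside of the tray's foot at (-62, 46, 0) mm in the tray's frame
- foot_rr (a point): centre of the underside of the tray's foot at (-62, -46, 0) mm in the tray's frame
- bin: loose open grey plastic stock bin, 170 x 170 mm, 66 mm high (bead of the rim to 67 mm), walls 4 mm, inner floor at z = 10 mm, 0.6 kg; origin at the centre of its underside, z up, paper label on its -x face
- mat: black rubber counter mat with thin ribs along x, fixed to the counter, 170 (x) x 140 (y) x 6 mm thick; origin at the centre of its underside, on the counter, so its top is at z = 6 mm
- copper_cap: loose copper pipe cap, stepped cylinder 39 mm across, 37 mm high, starts standing on the tray; origin at the centre of its underside, z up
- tap_aerator: loose chromed tap aerator, stepped cylinder 34 mm across, 31 mm high, starts standing on the tray; origin at the centre of its underside, z up
- pipe_flange: loose grey pipe flange, disc 44 mm across, 12 mm high, starts lying on the tray; origin at the centre of its underside, z up
- tape_measure: bystander: tape measure, 76 x 74 x 34 mm, loose; origin at the centre of its underside
- glue_bottle: bystander: small white glue bottle standing, 28 mm across, 84 mm high, loose; origin at the centre of its underside
- ball_valve: bystander: brass ball valve with lever, 31 x 68 x 37 mm, lying loose on the counter (not one of the three fittings); origin at its underside below the valve's middle

How it is judged (in metres and radians):
On the way, in this order (a step that is already met when the one before it is completed fails the run):
1. the tray is lifted clear of the counter with all three fittings on it (height (world z) of tray above 0.05 m and z of each of copper_cap, tap_aerator, pipe_flange in the frame of tray above 0 m and distance between each of copper_cap, tap_aerator, pipe_flange and tray below 0.1 m), for 0.2 s.
2. all three fittings are in the bin while the tray is still in the air (x of copper_cap in the frame of bin between -0.083 and 0.083 m and y of copper_cap in the frame of bin between -0.083 and 0.083 m and z of copper_cap in the frame of bin between 0.005 and 0.066 m and x of tap_aerator in the frame of bin between -0.083 and 0.083 m and y of tap_aerator in the frame of bin between -0.083 and 0.083 m and z of tap_aerator in the frame of bin between 0.005 and 0.066 m and x of pipe_flange in the frame of bin between -0.083 and 0.083 m and y of pipe_flange in the frame of bin between -0.083 and 0.083 m and z of pipe_flange in the frame of bin between 0.005 and 0.066 m and height (world z) of tray above 0.04 m), for 0.2 s.
At the end, for the whole second after the job is handed in: The copper cap, the aerator and the flange lie inside the bin at rest; the tray stands still and level (within about 1 degree) with the centres of all four feet on top of the mat, at least 4 mm inside its edges, either way round (x of copper_cap in the frame of bin between -0.083 and 0.083 m and y of copper_cap in the frame of bin between -0.083 and 0.083 m and z of copper_cap in the frame of bin between 0.005 and 0.066 m and x of tap_aerator in the frame of bin between -0.083 and 0.083 m and y of tap_aerator in the frame of bin between -0.083 and 0.083 m and z of tap_aerator in the frame of bin between 0.005 and 0.066 m and x of pipe_flange in the frame of bin between -0.083 and 0.083 m and y of pipe_flange in the frame of bin between -0.083 and 0.083 m and z of pipe_flange in the frame of bin between 0.005 and 0.066 m and x of foot_fl in the frame of mat between -0.081 and 0.081 m and y of foot_fl in the frame of mat between -0.066 and 0.066 m and height (world z) of each of foot_fl, foot_fr, foot_rl, foot_rr below 0.0085 m and x of foot_fr in the frame of mat between -0.081 and 0.081 m and y of foot_fr in the frame of mat between -0.066 and 0.066 m and x of foot_rl in the frame of mat between -0.081 and 0.081 m and y of foot_rl in the frame of mat between -0.066 and 0.066 m and x of foot_rr in the frame of mat between -0.081 and 0.081 m and y of foot_rr in the frame of mat between -0.066 and 0.066 m and angle between tray's own z axis and vertical below 0.02 rad and linear speed of each of copper_cap, tap_aerator, pipe_flange, tray below 0.03 m/s); the robot touches nothing.
It fails at once if the gripper or arm touches one of the three fittings (contact force between any of the fingers, the arm and copper_cap above 0.5 N or contact force between any of the fingers, the arm and tap_aerator above 0.5 N or contact force between any of the fingers, the arm and pipe_flange above 0.5 N).
It fails at once if the tray is let go in the air (its origin higher than 30 mm over the counter while the fingers do not hold it) (height (world z) of tray above 0.03 m and contact force between the fingers and tray below 0.3 N).
It fails at once if the bin is shifted by more than 40 mm (distance of bin from where it was at the start of the episode above 0.04 m).
It fails at once if the tape measure, the glue bottle or the ball valve is shifted by more than 30 mm (distance of any of tape_measure, glue_bottle, ball_valve from where it was at the start of the episode above 0.03 m).
It also fails if it takes over 48 s, if anything falls off the work surface, if the arm or the gripper's body presses on something with over 40 N, if the wrist force passes 120 N, or if a joint passes its speed limit or range.

### The arm

A 6-joint arm with a two-finger parallel gripper is mounted at the origin on a cart in front of the work surface, level with it; the furniture and walls round the work are solid. World frame = base frame: x ahead of the robot, y to its left, z up, the work surface at z = 0. Lengths are in m, angles in degrees, forces in N, time in s.
With the tool pointing down it reaches from about 0.325 to 0.9 m from the base axis. Payload 3.5 kg.
Tool frame: the origin (TCP) lies midway between the tips of the shut fingers; the grasp point (between the pads) lies 19 mm behind it; z points along the fingers, y is the line along which they close (so a half turn about z gives the same grasp; the last joint's range is limited). The gripper opens to 85 mm and grips with 20 to 120 N. Pads are 22 mm wide; open, the fingers measure 114 mm over their backs; the gripper's body (76 mm by 85 mm) begins 54 mm behind the grasp point. The pads swing forward as they close: fully open they stand 13 mm farther back than shut.
Start: joints at [62.945, 15.837, -1.513, 72.651, 0, 84.076], TCP at [0.225, 0.583, 0.231] pointing down, gripper open.
Joint ranges: [-178.77, 178.77], [-48.84, 107.48], [-61.69, 71.31], [-111.58, 123.2], [-90, 87.43], [-180, 180]. Speed limits (degrees/s): [147.25, 147.25, 180, 180, 180, 180].

### API

Orientations are given as a 3x3 rotation matrix whose columns are the frame's x, y, z axes.
In Python, from station import env gives the robot as it stands. The module is installed in compiled form; this text tells all that it offers.
- The arm moves only by the tool apply_moves, never from a script. Its argument "targets" is one flat list of numbers, 5 for each row, row after row: the shift along the tool's x, y, z in m, then the turn about the tool's z in rad, then the finger opening in m, from 0 to 0.0854. In form: [tx, ty, tz, turn, gripper, tx, ty, tz, turn, gripper, ...]. A call has 1 to 12 rows; each row is the pose to reach, as a shift and turn from the pose commanded when the call began, along the tool's axes at that moment; what a row does not reach only later rows make up. A row lasts 1/8 s, in which the tool goes at most 62.5 mm and 10.7 degrees, less where a joint would pass 70% of its speed; a pose out of reach is approached as far as the arm can. A call with a gripper value outside its range is refused whole. The fingers move at their own pace and stop on an object; "squeeze" is the grip in N (left out, the last holds). Time passes only in rows, so rows that repeat a pose let the fingers close. It gives the time, the measured TCP pose, the force, the opening and the grip force at its end, in the units of the state.
- env.state(): the state, without advancing time (a new reading comes with each control period).
- env.get_image(name): name is "scene" or "top" or "wrist"; returns the picture (420x560x3 uint8, red, green, blue); there is no depth.
- env.camera_info(name): a dict with "camera_matrix" (3x3 intrinsics, pixels), "R" (3x3) and "t" (3): a world point X has camera coordinates R X + t; the wrist camera has in their place "T_tool_cam" (4x4, takes a point from camera to tool coordinates, whose origin is the TCP and whose axes are the flange's). Camera axes: x right, y down, z forward; pixel columns grow to the right and rows downward; lengths in m; the calibration is good to about 2 mm. A picture is of the moment at which its call begins: read the wrist's pose just before it. camera_info takes no time and is no camera call.
- env.sign_off(): hands the job in; it is judged then, once.
Trained networks look in the newest picture that a camera, given by its name, has taken for a name from the list of things; names that differ only in an ending like _2 or _b are one class to them, and where a whole thing is asked for, a point or a joint stands for the part that bears it (a point fixed in the world has none). Each returns a list of dicts, best first, with "score" (0 to 1); they miss things now and then, are a little off and sometimes report something else, mostly with a low value. They report only what shows in the picture. A call takes as long as a camera call.
- env.boxes_of(camera, thing): "location" ([x, y, z] in m, in world coordinates, good to about 4 mm: the middle of the surface that is visible of it).
- env.silhouettes(camera, thing): "mask" (420x560 bool, what is visible of it).
- env.landmark_of(camera, thing): "location" ([x, y, z] in m, in world coordinates, good to about 4 mm: a listed point, or the origin of a listed thing).
The state is a dict: "clock": time; "q": joint angles; "qd": joint speeds; "effort": joint torques, N m; "ee_pos": TCP position; "tcp_rot": TCP orientation; "force": force on the tool from outside, world axes, zero at the start; "torque": the same for the moment, N m; "opening": opening from 0.0 (shut) to 1.0 (fully open); "finger_force": force on a finger pad.
Only numpy, scipy, OpenCV 4.12 (cv2) and the standard library are available. Lean on these libraries where they do the work, as an engineer would, in place of code of your own. Each camera call takes 0.05 s, during which the arm holds its last target. There are 200 camera calls.

## Working session

There is one attempt and no reset: what is moved stays moved. The work goes in short steps, Python scripts to look and compute and a tool call to move; the robot and the scene stay as the last step left them, time stands still between calls to the robot, and variables do not carry over. Pictures are saved under pics/ and viewed, at most 10 in all, crops included, and the job is handed in when it is done.

Besides the shell and the picture viewer there is one more tool, called after ">>>" by a JSON object that holds its "method" and its "body", one argument or row to a line. apply_moves: Moves the arm, as the interface text tells. Its arguments: {"type":"object","properties":{"targets":{"type":"array"},"squeeze":{"type":"number"}},"required":["targets"]}

```bash
mkdir -p pics; ls; python3 - <<'E'
from station import env
import cv2, numpy as np
np.set_printoptions(precision=4,suppress=True)
s=env.state(); 
for k,v in s.items(): print(k,np.round(v,4).tolist())
for c in ("scene","top"):
    cv2.imwrite(f"pics/{c}0.png",cv2.cvtColor(env.get_image(c),cv2.COLOR_RGB2BGR))
for c in ("scene","top","wrist"):
    i=env.camera_info(c); print(c,{k:np.round(v,3).tolist() for k,v in i.items()})
for n in "tray_handle tray_spout foot_fl foot_fr foot_rl foot_rr tray bin mat copper_cap tap_aerator pipe_flange tape_measure glue_bottle ball_valve".split():
    for c in ("top","scene"):
        print(n,c,[(np.round(d["location"],3).tolist(),round(d["score"],2)) for d in env.landmark_of(c,n)[:2]])
E
```

```text
pics
clock 0.0
q [62.9456, 15.8809, -1.5989, 72.6522, 0.0017, 84.076]
qd [-0.0143, -0.0574, -0.0153, 0.0063, 0.1206, 0.0745]
effort [-0.0021, -44.5511, 29.5199, 0.0163, -0.0001, -0.0]
ee_pos [0.2249, 0.5823, 0.2301]
tcp_rot [[-0.9328, 0.3605, -0.0011], [0.3605, 0.9328, -0.002], [0.0003, -0.0023, -1.0]]
force [0.0255, 0.2965, 0.3244]
torque [0.0132, 0.0244, 0.0179]
finger_force 0.0
opening 1.0006
scene {'camera_matrix': [[419.138, 0.0, 279.933], [0.0, 419.138, 205.628], [0.0, 0.0, 1.0]], 'R': [[-0.69, -0.724, -0.008], [-0.408, 0.398, -0.822], [0.598, -0.564, -0.569]], 't': [0.349, 0.287, 0.806]}
top {'camera_matrix': [[419.093, 0.0, 283.506], [0.0, 419.093, 211.465], [0.0, 0.0, 1.0]], 'R': [[-0.017, -1.0, -0.008], [-0.984, 0.018, -0.178], [0.179, 0.005, -0.984]], 't': [-0.012, 0.551, 0.92]}
wrist {'camera_matrix': [[357.507, 0.0, 277.898], [0.0, 357.507, 208.888], [0.0, 0.0, 1.0]], 'T_tool_cam': [[-0.001, -0.946, -0.325, 0.084], [1.0, -0.001, -0.001, 0.0], [0.0, -0.325, 0.946, -0.142], [0.0, 0.0, 0.0, 1.0]]}
tray_handle top [([0.528, 0.318, 0.093], 0.74)]
tray_handle scene [([0.53, 0.
[... 853 characters left out ...]
.531, -0.287, -0.002], 0.93)]
copper_cap top [([0.48, 0.29, 0.011], 0.7), ([0.533, 0.016, -0.001], 0.34)]
copper_cap scene [([0.471, 0.292, 0.009], 0.61), ([0.47, 0.346, 0.011], 0.44)]
tap_aerator top [([0.474, 0.347, 0.008], 0.79)]
tap_aerator scene [([0.472, 0.348, 0.008], 0.8)]
pipe_flange top [([0.541, 0.333, 0.011], 0.58)]
pipe_flange scene [([0.541, 0.33, 0.008], 0.8), ([0.577, 0.27, 0.004], 0.26)]
tape_measure top [([0.655, -0.17, -0.001], 0.76)]
tape_measure scene [([0.654, -0.17, 0.002], 0.82)]
glue_bottle top [([0.675, 0.119, 0.0], 0.51)]
glue_bottle scene [([0.677, 0.116, 0.002], 0.63)]
ball_valve top [([0.67, -0.008, -0.0], 0.69)]
ball_valve scene [([0.669, -0.007, 0.001], 0.51)]
```

View pics/scene0.png

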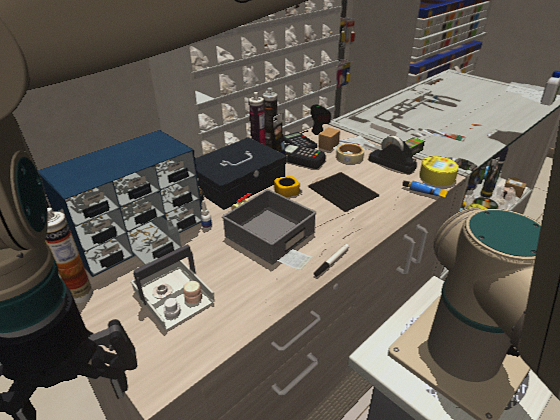

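View pics/top0.png

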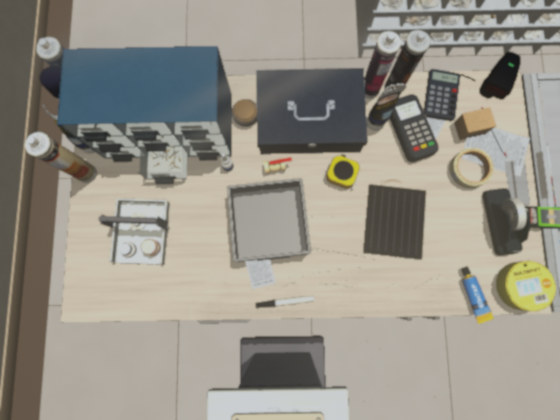

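>>> {"method": "apply_moves", "body": {
  "targets": [0, 0, -0.06, 0, 0.085, 0, 0, -0.12, 0, 0.085, 0, 0, -0.18, 0, 0.085, 0, 0, -0.24, 0, 0.085, 0, 0, -0.3, 0, 0.085, 0, 0, -0.36, 0, 0.085, 0, 0, -0.42, 0, 0.085, 0, 0, -0.48, 0, 0.085, 0, 0, -0.54, 0, 0.085, 0, 0, -0.6, 0, 0.085, 0, 0, -0.66, 0, 0.085, 0, 0, -0.72, 0, 0.085]
}}

```text
clock: 3.1
ee_pos: [0.2069, 0.5344, 0.6681]
tcp_rot: [[-0.933, 0.36, 0.03], [0.361, 0.931, 0.061], [-0.006, 0.068, -0.998]]
force: [-0.4, 0.1, 0.4]
opening: 0.994
finger_force: 0.0
```

```bash
python3 -c "
from station import env
import numpy as np
s=env.state()
for k in ('clock','q','ee_pos','tcp_rot','force'): print(k,np.round(s[k],3).tolist())"
```

```text
clock 3.1
q [62.327, 17.0, 54.048, 123.141, 0.093, 83.463]
ee_pos [0.207, 0.534, 0.668]
tcp_rot [[-0.933, 0.36, 0.03], [0.361, 0.931, 0.061], [-0.006, 0.068, -0.998]]
force [-0.383, 0.063, 0.357]
```

>>> {"method": "apply_moves", "body": {
  "targets": [0, 0, 0.06, 0, 0.085, 0, 0, 0.12, 0, 0.085, 0, 0, 0.15, 0, 0.085, 0, 0, 0.15, 0, 0.085]
}}

```text
clock: 3.6
ee_pos: [0.211, 0.543, 0.515]
tcp_rot: [[-0.933, 0.36, 0.027], [0.361, 0.931, 0.055], [-0.005, 0.062, -0.998]]
force: [-0.1, -0.2, 1.2]
opening: 0.994
finger_force: 0.0
```

```bash
python3 -c "
from station import env
import numpy as np
s=env.state()
for k in ('clock','q','ee_pos','tcp_rot','force'): print(k,np.round(s[k],3).tolist())"
```

```text
clock 3.6
q [62.359, 8.788, 23.24, 100.909, 0.092, 83.491]
ee_pos [0.211, 0.543, 0.515]
tcp_rot [[-0.933, 0.36, 0.027], [0.361, 0.931, 0.055], [-0.005, 0.062, -0.998]]
force [-0.072, -0.208, 1.194]
```

>>> {"method": "apply_moves", "body": {
  "targets": [0, 0, -0.06, 0, 0.085, 0, 0, -0.12, 0, 0.085, 0, 0, -0.18, 0, 0.085, 0, 0, -0.24, 0, 0.085, 0, 0, -0.3, 0, 0.085, 0, 0, -0.36, 0, 0.085]
}}

```text
clock: 4.35
ee_pos: [0.1934, 0.502, 0.7078]
tcp_rot: [[-0.932, 0.356, 0.062], [0.361, 0.924, 0.123], [-0.013, 0.137, -0.991]]
force: [0.2, -0.4, -0.3]
opening: 0.995
finger_force: 0.0
```

```bash
cat > st.py <<'E'
from station import env
import numpy as np
s=env.state()
for k in ('clock','q','ee_pos','tcp_rot','force'): print(k,np.round(s[k],3).tolist())
z=np.array(s['tcp_rot'])[:,2]; print('tilt',np.degrees(np.arccos(-z[2])), 'opening',s['opening'],'ff',s['finger_force'])
E
python3 st.py
```

```text
clock 4.35
q [61.931, 12.667, 53.764, 123.197, 0.2, 83.079]
ee_pos [0.193, 0.502, 0.708]
tcp_rot [[-0.932, 0.356, 0.062], [0.361, 0.924, 0.123], [-0.013, 0.137, -0.991]]
force [0.19, -0.387, -0.251]
tilt 7.903015232909224 opening 0.9947069431718399 ff 0.0
```

>>> {"method": "apply_moves", "body": {
  "targets": [0, 0, -0.06, 0, 0.085]
}}

```text
clock: 4.47
ee_pos: [0.1883, 0.4899, 0.7266]
tcp_rot: [[-0.932, 0.354, 0.079], [0.362, 0.919, 0.157], [-0.017, 0.175, -0.984]]
force: [1.1, -0.2, -0.1]
opening: 0.989
finger_force: 0.0
```

```bash
python3 st.py
```

```text
clock 4.475
q [61.766, 11.01, 54.247, 123.133, 0.272, 82.931]
ee_pos [0.188, 0.49, 0.727]
tcp_rot [[-0.932, 0.354, 0.079], [0.362, 0.919, 0.157], [-0.017, 0.175, -0.984]]
force [1.086, -0.156, -0.109]
tilt 10.107122519031282 opening 0.9893034656237387 ff 0.0
```

```bash
python3 - <<'E'
import numpy as np
D=[([62.9456,15.8809,-1.5989,72.6522],[.2249,.5823,.2301]),([62.327,17.0,54.048,123.141],[.2069,.5344,.6681]),([62.359,8.788,23.24,100.909],[.211,.543,.515]),([61.931,12.667,53.764,123.197],[.1934,.502,.7078]),([61.766,11.01,54.247,123.133],[.1883,.4899,.7266])]
A=[];b=[]
for q,p in D:
    a=np.radians(q); c,s=np.cos(a[0]),np.sin(a[0])
    r=c*p[0]+s*p[1]; lat=-s*p[0]+c*p[1]; print(round(r,4),round(lat,4),p[2], 'pitch',q[1]-q[2]+q[3])
    f=a[1]-a[2]; t=f+a[3]
    # unknown r0,h,L1,L2a,L2b,Lt
    A+= [[1,0,np.sin(a[1]),np.cos(f),np.sin(f),np.cos(t)],[0,1,np.cos(a[1]),-np.sin(f),np.cos(f),-np.sin(t)]]
    b+=[r,p[2]]
A=np.array(A);b=np.array(b)
x,res,rk,sv=np.linalg.lstsq(A,b,rcond=None);print(x,res,sv)
for Lam in (1e-3,1e-2):
    x0=np.array([0,.1,.4,.4,0,.3]);y=np.linalg.solve(A.T@A+Lam**2*np.eye(6),A.T@(b-A@x0))+x0;print(y,np.abs(A@y-b).max())
E
```

```text
0.6209 0.0646 0.2301 pitch 90.13199999999999
0.5694 0.065 0.6681 pitch 86.093
0.5789 0.065 0.515 pitch 86.45700000000001
0.534 0.0656 0.7078 pitch 82.1
0.5207 0.0659 0.7266 pitch 79.89599999999999
[-2.64742363e-05  2.29593785e-01  5.48214226e-01  4.90025730e-01
  1.46220713e-02  3.93554816e-01] [1.70473369e-09] [4.38322673 3.13873446 0.72832011 0.62906626 0.08400634 0.04937431]
[-1.83181208e-05  2.29560059e-01  5.48194475e-01  4.90024216e-01
  1.46144589e-02  3.93494581e-01] 2.4196076720883752e-05
[0.0007614  0.22636432 0.54630077 0.48987989 0.01389067 0.38776276] 0.0001963617667242179
```

>>> {"method": "apply_moves", "body": {
  "targets": [0.054, -0.022, 0.0015, 0, 0.085, 0.108, -0.043, 0.003, 0, 0.085, 0.162, -0.065, 0.004, 0, 0.085, 0.217, -0.086, 0.005, 0, 0.085, 0.271, -0.108, 0.007, 0, 0.085, 0.271, -0.108, 0.007, 0, 0.085]
}}

```text
clock: 5.22
ee_pos: [-0.1055, 0.4882, 0.6978]
tcp_rot: [[-0.935, 0.347, 0.08], [0.356, 0.921, 0.162], [-0.018, 0.179, -0.984]]
force: [0.3, -0.8, 0.1]
opening: 0.993
finger_force: 0.0
```

```bash
python3 st.py
```

```text
clock 5.225
q [98.222, 6.383, 44.055, 119.095, -5.885, 118.516]
ee_pos [-0.106, 0.488, 0.698]
tcp_rot [[-0.935, 0.347, 0.08], [0.356, 0.921, 0.162], [-0.018, 0.179, -0.984]]
force [0.293, -0.815, 0.139]
tilt 10.390017123313829 opening 0.9926510401100731 ff 0.0
```

>>> {"method": "apply_moves", "body": {
  "targets": [0, 0, -0.062, 0, 0.085, 0, 0, -0.124, 0, 0.085]
}}

```text
clock: 5.48
ee_pos: [-0.1039, 0.467, 0.7496]
tcp_rot: [[-0.934, 0.35, 0.074], [0.357, 0.907, 0.221], [0.01, 0.233, -0.972]]
force: [0.6, -0.6, -0.7]
opening: 0.991
finger_force: 0.0
```

>>> {"method": "apply_moves", "body": {
  "targets": [0, 0, -0.062, 0, 0.085, 0, 0, -0.124, 0, 0.085]
}}

```text
clock: 5.72
ee_pos: [-0.1037, 0.441, 0.7787]
tcp_rot: [[-0.936, 0.346, 0.064], [0.35, 0.893, 0.283], [0.041, 0.288, -0.957]]
force: [0.2, 0.5, 0.5]
opening: 0.995
finger_force: 0.0
```

```bash
python3 st.py
```

```text
clock 5.725
q [99.036, 3.622, 52.562, 123.192, -6.18, 119.011]
ee_pos [-0.104, 0.441, 0.779]
tcp_rot [[-0.936, 0.346, 0.064], [0.35, 0.893, 0.283], [0.041, 0.288, -0.957]]
force [0.202, 0.455, 0.463]
tilt 16.888517593169965 opening 0.9951232147082942 ff 0.0
```

>>> {"method": "apply_moves", "body": {
  "targets": [-0.02, 0.008, -0.058, 0, 0.085, -0.04, 0.016, -0.12, 0, 0.085]
}}

```text
clock: 5.98
ee_pos: [-0.0696, 0.4158, 0.8066]
tcp_rot: [[-0.938, 0.342, 0.061], [0.342, 0.877, 0.338], [0.063, 0.338, -0.939]]
force: [-0.5, -0.2, 0.9]
opening: 0.997
finger_force: 0.0
```

>>> {"method": "apply_moves", "body": {
  "targets": [0, 0, -0.062, 0, 0.085, 0, 0, -0.124, 0, 0.085]
}}

```text
clock: 6.22
ee_pos: [-0.0711, 0.3862, 0.8323]
tcp_rot: [[-0.939, 0.339, 0.055], [0.332, 0.855, 0.397], [0.087, 0.392, -0.916]]
force: [0.3, -0.6, -0.1]
opening: 0.997
finger_force: 0.0
```

>>> {"method": "apply_moves", "body": {
  "targets": [0, 0, -0.062, 0, 0.085, 0, 0, -0.124, 0, 0.085]
}}

```text
clock: 6.48
ee_pos: [-0.0717, 0.3542, 0.8561]
tcp_rot: [[-0.941, 0.335, 0.05], [0.32, 0.832, 0.454], [0.111, 0.443, -0.89]]
force: [-0.2, -0.8, -0.7]
opening: 0.994
finger_force: 0.0
```

```bash
python3 st.py
```

```text
clock 6.475
q [95.494, -5.234, 54.625, 123.186, -5.335, 114.512]
ee_pos [-0.072, 0.354, 0.856]
tcp_rot [[-0.941, 0.335, 0.05], [0.32, 0.832, 0.454], [0.111, 0.443, -0.89]]
force [-0.204, -0.843, -0.703]
tilt 27.163152575600368 opening 0.9943409186410622 ff 0.0
```

>>> {"method": "apply_moves", "body": {
  "targets": [0, 0, -0.062, 0, 0.085, 0, 0, -0.124, 0, 0.085]
}}

```text
clock: 6.72
ee_pos: [-0.0711, 0.32, 0.8779]
tcp_rot: [[-0.942, 0.333, 0.044], [0.308, 0.804, 0.508], [0.134, 0.492, -0.86]]
force: [-0.5, -0.1, 1.1]
opening: 0.994
finger_force: 0.0
```

>>> {"method": "apply_moves", "body": {
  "targets": [0, 0, -0.062, 0, 0.085, 0, 0, -0.124, 0, 0.085]
}}

```text
clock: 6.98
ee_pos: [-0.0696, 0.2841, 0.8975]
tcp_rot: [[-0.943, 0.331, 0.037], [0.294, 0.775, 0.56], [0.156, 0.539, -0.828]]
force: [-0.1, -0.6, 0.1]
opening: 0.994
finger_force: 0.0
```

```bash
python3 st.py; python3 - <<'E'
from station import env
import numpy as np, cv2
# tray yaw / mat yaw
for c in("top","scene"):
    L={n:np.array(env.landmark_of(c,n)[0]["location"]) for n in("foot_fl","foot_fr","foot_rl","foot_rr","tray_handle","tray_spout")}
    x=L["foot_fl"]+L["foot_fr"]-L["foot_rl"]-L["foot_rr"]; y=L["foot_fl"]+L["foot_rl"]-L["foot_fr"]-L["foot_rr"]
    print(c,np.degrees(np.arctan2(x[1],x[0])),np.degrees(np.arctan2(-y[0],y[1])),L["tray_handle"],L["tray_spout"],sum(L[k] for k in L if "foot" in k)/4)
i=env.camera_info("top");K,R,t=i["camera_matrix"],np.array(i["R"]),np.array(i["t"])
for n,z in(("mat",.006),("bin",.067)):
    m=env.silhouettes("top",n)[0]["mask"].astype(np.uint8)
    cs=max(cv2.findContours(m,0,2)[0],key=cv2.contourArea)[:,0,:].astype(float)
    d=(np.linalg.inv(K)@np.c_[cs,np.ones(len(cs))].T).T@R; o=-R.T@t
    P=o+d*((z-o[2])/d[:,2])[:,None]
    print(n,cv2.minAreaRect((P[:,:2]*1000).astype(np.float32)))
E
```

```text
clock 6.975
q [97.246, -11.125, 55.708, 123.185, -6.168, 115.348]
ee_pos [-0.07, 0.284, 0.898]
tcp_rot [[-0.943, 0.331, 0.037], [0.294, 0.775, 0.56], [0.156, 0.539, -0.828]]
force [-0.079, -0.63, 0.09]
tilt 34.14240909434853 opening 0.9939070204325766 ff 0.0
top 177.08119668250123 177.82131992472335 [0.528  0.3184 0.0933] [0.4392 0.3247 0.005 ] [0.5173 0.319  0.0012]
scene 177.37865024340923 176.53747995614813 [0.5295 0.3165 0.0926] [0.44   0.3231 0.0114] [0.5169  0.31805 0.0015 ]
mat ((530.4918212890625, -287.34197998046875), (142.8706817626953, 170.3426971435547), 82.3465347290039)
bin ((528.8695068359375, 12.330734252929688), (180.99839782714844, 177.8944091796875), 5.20109748840332)
```

```bash
cat > h.py <<'E'
from station import env
import numpy as np
np.set_printoptions(precision=4,suppress=True)
def go(target,ydir=None):
    s=env.state();R=np.array(s['tcp_rot']);p=np.array(s['ee_pos'])
    d=R.T@(np.array(target)-p)
    out=[d,np.linalg.norm(d)]
    if ydir is not None:
        y=R.T@np.array(ydir,float); out.append(np.arctan2(-y[0],y[1]))
    return out
E
python3 - <<'E'
from h import *
from scipy.spatial.transform import Rotation as Ro
print(go([.525,.245,.204],[.9988,-.049,0]))
z=np.array([.037,.56,-.828]);z/=np.linalg.norm(z)
R0=Ro.from_euler('z',177.2,degrees=True).as_matrix()
pts=np.array([[75,0,8],[75,60,8],[75,-60,8],[-75,60,34],[-75,-60,34],[-75,0,0],[0,0,0],[62,46,0],[62,-46,0],[-15,64,108],[-15,-64,108]])-np.array([-15,0,96])
for ph in(60,75,90,100):
    Rt=Ro.from_rotvec(-z*np.radians(ph)).as_matrix()@R0
    g=Rt.T@[0,0,-1]
    print(ph,'g tray',g,'\n',(pts@Rt.T).round(0))
E
```

```text
[array([-0.6799, -0.206 ,  0.5737]), np.float64(0.913118033063377), np.float64(1.2742099865245842)]
60 g tray [ 0.4819 -0.2405 -0.8426] 
 [[  -4.  -45. -118.]
 [  37.  -86. -103.]
 [ -45.   -3. -132.]
 [ 104.   13.   -9.]
 [  22.   96.  -38.]
 [  80.   61.  -52.]
 [  40.    9.  -88.]
 [  38.  -66. -107.]
 [ -24.   -2. -129.]
 [  38.  -47.   26.]
 [ -50.   42.   -5.]]
75 g tray [ 0.536  -0.3534 -0.7667] 
 [[  23.  -44. -116.]
 [  69.  -76.  -94.]
 [ -23.  -12. -137.]
 [  99.   35.    6.]
 [   7.   98.  -37.]
 [  72.   77.  -41.]
 [  50.   18.  -82.]
 [  67.  -56.  -99.]
 [  -4.   -7. -131.]
 [  43.  -38.   32.]
 [ -56.   30.  -13.]]
90 g tray [ 0.553  -0.474  -0.6852] 
 [[  48.  -37. -110.]
 [  97.  -59.  -82.]
 [  -0.  -16. -139.]
 [  87.   55.   19.]
 [  -9.   98.  -38.]
 [  59.   91.  -33.]
 [  56.   28.  -74.]
 [  91.  -39.  -87.]
 [  16.   -7. -130.]
 [  45.  -28.   39.]
 [ -59.   18.  -22.]]
100 g tray [ 0.5431 -0.5545 -0.6305] 
 [[  64.  -30. -104.]
 [ 112.  -44.  -71.]
 [  16.  -16. -138.]
 [  76.   67.   27.]
 [ -19.   95.  -40.]
 [  48.   98.  -28.]
 [  58.   36.  -69.]
 [ 103.  -26.  -77.]
 [  30.   -4. -128.]
 [  44.  -21.   43.]
 [ -58.    9.  -28.]]
```

>>> {"method": "apply_moves", "body": {
  "targets": [-0.045, -0.014, 0.038, 0.1, 0.085, -0.091, -0.027, 0.076, 0.2, 0.085, -0.136, -0.041, 0.115, 0.31, 0.085, -0.181, -0.055, 0.153, 0.42, 0.085, -0.227, -0.069, 0.191, 0.53, 0.085, -0.272, -0.082, 0.23, 0.64, 0.085, -0.317, -0.096, 0.268, 0.75, 0.085, -0.363, -0.11, 0.306, 0.86, 0.085, -0.408, -0.124, 0.344, 0.97, 0.085, -0.453, -0.137, 0.382, 1.08, 0.085, -0.499, -0.151, 0.421, 1.18, 0.085, -0.544, -0.165, 0.459, 1.274, 0.085]
}}

```text
clock: 9.18
ee_pos: [0.3583, 0.2565, 0.3974]
tcp_rot: [[0.044, 0.998, 0.039], [0.829, -0.058, 0.556], [0.557, 0.008, -0.831]]
force: [0.6, 0.1, 0.8]
opening: 0.999
finger_force: 0.0
```

```bash
python3 st.py; python3 -c "
from h import *
print(go([.525,.245,.204],[.9988,-.049,0]))"
```

```text
clock 9.175
q [4.945, -15.499, -19.179, 80.392, 33.378, 99.903]
ee_pos [0.358, 0.257, 0.397]
tcp_rot [[0.044, 0.998, 0.039], [0.829, -0.058, 0.556], [0.557, 0.008, -0.831]]
force [0.586, 0.126, 0.803]
tilt 33.84055230312595 opening 0.999188018144318 ff 0.0
[array([-0.11  ,  0.1656,  0.1606]), np.float64(0.25554925324885003), np.float64(-0.0030558467924653478)]
```

>>> {"method": "apply_moves", "body": {
  "targets": [-0.022, 0.033, 0.032, 0, 0.085, -0.044, 0.066, 0.064, 0, 0.085, -0.066, 0.099, 0.096, 0, 0.085, -0.088, 0.133, 0.128, 0, 0.085, -0.11, 0.166, 0.161, 0, 0.085, -0.11, 0.166, 0.161, 0, 0.085]
}}

```text
clock: 9.93
ee_pos: [0.5238, 0.2455, 0.2012]
tcp_rot: [[0.045, 0.998, 0.032], [0.83, -0.055, 0.555], [0.556, 0.001, -0.831]]
force: [-0.8, 0.1, 0.5]
opening: 0.993
finger_force: 0.0
```

```bash
python3 st.py; python3 - <<'E'
from h import *
import cv2
cv2.imwrite("pics/w1.png",cv2.cvtColor(env.get_image("wrist"),cv2.COLOR_RGB2BGR))
for n in ("tray_handle","tray_spout","foot_fl","foot_rl"): print(n,[(d["location"],d["score"]) for d in env.landmark_of("wrist",n)[:2]])
print(go([.531,.329,.080],[.9988,-.049,0]))
E
```

```text
clock 9.925
q [2.157, 8.008, -21.297, 57.06, 33.59, 96.408]
ee_pos [0.524, 0.245, 0.201]
tcp_rot [[0.045, 0.998, 0.032], [0.83, -0.055, 0.555], [0.556, 0.001, -0.831]]
force [-0.803, 0.121, 0.463]
tilt 33.762869758474885 opening 0.9930578815993226 ff 0.0
tray_handle [([0.5264, 0.3196, 0.0955], 0.85)]
tray_spout [([0.4441, 0.3201, 0.0064], 0.87)]
foot_fl [([0.4507, 0.2795, -0.0007], 0.92), ([0.4729, 0.3442, 0.005], 0.7)]
foot_rl [([0.5746, 0.2718, -0.0012], 0.76)]
[array([-0.0022,  0.0004,  0.152 ]), np.float64(0.15205644079476557), np.float64(0.0019726465161253037)]
```

View pics/w1.png

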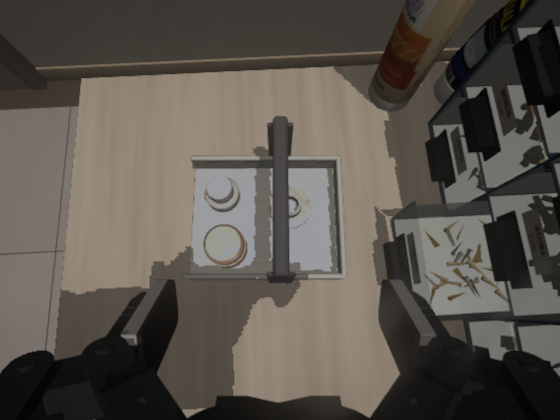

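>>> {"method": "apply_moves", "body": {
  "targets": [-0.001, 0.002, 0.05, 0, 0.085, -0.002, 0.002, 0.1, 0, 0.085, -0.002, 0.002, 0.135, 0, 0.085, -0.002, 0.002, 0.152, 0, 0.085, -0.002, 0.002, 0.152, 0, 0.085, -0.002, 0.002, 0.152, 0, 0.02, -0.002, 0.002, 0.152, 0, 0.02, -0.002, 0.002, 0.152, 0, 0.02, -0.002, 0.002, 0.152, 0, 0.01, -0.002, 0.002, 0.152, 0, 0.005, -0.002, 0.002, 0.152, 0, 0.0],
  "squeeze": 60
}}

```text
clock: 11.55
ee_pos: [0.5318, 0.3288, 0.0789]
tcp_rot: [[0.041, 0.998, 0.037], [0.829, -0.055, 0.556], [0.558, 0.008, -0.83]]
force: [-3.4, -2.4, 6.4]
opening: 0.133
finger_force: 59.0
```

```bash
python3 st.py
```

```text
clock 11.55
q [10.98, 17.459, -26.739, 36.076, 32.626, 106.857]
ee_pos [0.532, 0.329, 0.079]
tcp_rot [[0.041, 0.998, 0.037], [0.829, -0.055, 0.556], [0.558, 0.008, -0.83]]
force [-3.368, -2.445, 6.389]
tilt 33.89050799822443 opening 0.13322671201403102 ff 59.03959572315216
```

>>> {"method": "apply_moves", "body": {
  "targets": [0.003, 0, -0.004, 0, 0.0, 0.01, 0, -0.015, 0, 0.0, 0.02, 0, -0.03, 0, 0.0, 0.032, 0, -0.048, 0, 0.0, 0.045, 0.001, -0.067, 0, 0.0, 0.056, 0.001, -0.083, 0, 0.0, 0.064, 0.001, -0.095, 0, 0.0, 0.067, 0.001, -0.1, 0, 0.0, 0.067, 0.001, -0.1, 0, 0.0],
  "squeeze": 100
}}

```text
clock: 12.68
ee_pos: [0.5321, 0.3286, 0.1987]
tcp_rot: [[0.04, 0.998, 0.038], [0.83, -0.055, 0.555], [0.557, 0.009, -0.831]]
force: [0.2, 0.4, -6.2]
opening: 0.127
finger_force: 98.0
```

```bash
python3 st.py; python3 - <<'E'
from h import *
import cv2
cv2.imwrite("pics/s2.png",cv2.cvtColor(env.get_image("scene")[200:380,80:280],cv2.COLOR_RGB2BGR))
for n in ("tray_handle","tray_spout","foot_fl","foot_fr","foot_rl","foot_rr"): print(n,[(d["location"],d["score"]) for d in env.landmark_of("scene",n)[:1]])
print(go([.536,.076,.199]))
E
```

```text
clock 12.675
q [10.988, 9.688, -19.806, 50.729, 32.539, 106.827]
ee_pos [0.532, 0.329, 0.199]
tcp_rot [[0.04, 0.998, 0.038], [0.83, -0.055, 0.555], [0.557, 0.009, -0.831]]
force [0.222, 0.39, -6.211]
tilt 33.821246893901446 opening 0.12660595112126466 ff 98.01829218864441
tray_handle [([0.5318, 0.3121, 0.2124], 0.73)]
tray_spout []
foot_fl [([0.4548, 0.2805, 0.1214], 0.66)]
foot_fr [([0.4591, 0.37, 0.118], 0.91)]
foot_rl [([0.5817, 0.2676, 0.1232], 0.74)]
foot_rr [([0.5832, 0.3634, 0.1193], 0.65)]
[array([-0.209 ,  0.018 , -0.1409]), np.float64(0.25268331480607586)]
```

View pics/s2.png

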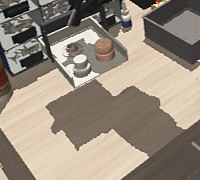

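>>> {"method": "apply_moves", "body": {
  "targets": [-0.004, 0.0, -0.003, 0, 0, -0.017, 0.001, -0.011, 0, 0, -0.038, 0.003, -0.025, 0, 0, -0.063, 0.005, -0.042, 0, 0, -0.09, 0.008, -0.061, 0, 0, -0.119, 0.01, -0.08, 0, 0, -0.146, 0.013, -0.099, 0, 0, -0.171, 0.015, -0.116, 0, 0, -0.192, 0.017, -0.13, 0, 0, -0.205, 0.018, -0.138, 0, 0, -0.209, 0.018, -0.141, 0, 0, -0.209, 0.018, -0.141, 0, 0]
}}

```text
clock: 14.52
ee_pos: [0.5364, 0.0761, 0.1998]
tcp_rot: [[0.041, 0.998, 0.038], [0.829, -0.055, 0.556], [0.557, 0.009, -0.83]]
force: [0.2, 0.5, -6.4]
opening: 0.123
finger_force: 98.0
```

```bash
python3 st.py; python3 - <<'E'
from h import *
import cv2
cv2.imwrite("pics/s3.png",cv2.cvtColor(env.get_image("scene")[140:320,140:380],cv2.COLOR_RGB2BGR))
E
```

```text
clock 14.525
q [-16.245, 11.25, -17.705, 69.19, 32.996, 74.329]
ee_pos [0.536, 0.076, 0.2]
tcp_rot [[0.041, 0.998, 0.038], [0.829, -0.055, 0.556], [0.557, 0.009, -0.83]]
force [0.193, 0.508, -6.374]
tilt 33.87550285286489 opening 0.12333080555118858 ff 98.01157236099243
```

View pics/s3.png

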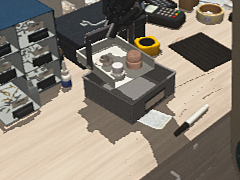

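>>> {"method": "apply_moves", "body": {
  "targets": [0, 0, 0, -0.15, 0, 0, 0, 0, -0.33, 0, 0, 0, 0, -0.51, 0, 0, 0, 0, -0.69, 0, 0, 0, 0, -0.87, 0, 0, 0, 0, -1.05, 0, 0, 0, 0, -1.23, 0, 0, 0, 0, -1.4, 0, 0, 0, 0, -1.45, 0, 0, 0, 0, -1.45, 0, 0, 0, 0, -1.45, 0, 0, 0, 0, -1.45, 0]
}}

```text
clock: 16.08
ee_pos: [0.5363, 0.0763, 0.1998]
tcp_rot: [[-0.986, 0.161, 0.038], [0.154, 0.817, 0.556], [0.058, 0.554, -0.83]]
force: [-0.9, 0.3, -4.4]
opening: 0.129
finger_force: 99.2
```

```bash
python3 st.py; python3 - <<'E'
from h import *
import cv2
a=env.get_image("scene")[140:320,140:380]; b=env.get_image("top")[120:300,180:420]
cv2.imwrite("pics/s4.png",cv2.resize(cv2.cvtColor(np.hstack([a,b]),cv2.COLOR_RGB2BGR),None,fx=1.6,fy=1.6))
for c in("scene","top"):
  for n in ("copper_cap","tap_aerator","pipe_flange","tray_handle","tray_spout"): print(c,n,[(d["location"],d["score"]) for d in env.landmark_of(c,n)[:1]])
E
```

```text
clock 16.075
q [-16.215, 11.248, -17.697, 69.203, 32.973, -8.726]
ee_pos [0.536, 0.076, 0.2]
tcp_rot [[-0.986, 0.161, 0.038], [0.154, 0.817, 0.556], [0.058, 0.554, -0.83]]
force [-0.902, 0.295, -4.367]
tilt 33.854446997209806 opening 0.12856021767653955 ff 99.16128873825073
scene copper_cap [([0.5771, -0.0432, 0.0293], 0.63)]
scene tap_aerator [([0.5207, 0.0082, 0.0278], 0.64)]
scene pipe_flange [([0.572, -0.0022, 0.0122], 0.48)]
scene tray_handle [([0.536, 0.0637, 0.2134], 0.93)]
scene tray_spout [([0.5739, 0.0243, 0.1037], 0.57)]
top copper_cap []
top tap_aerator []
top pipe_flange [([0.617, 0.0178, 0.1228], 0.25)]
top tray_handle [([0.5321, 0.0669, 0.2164], 0.59)]
top tray_spout []
```

View pics/s4.png

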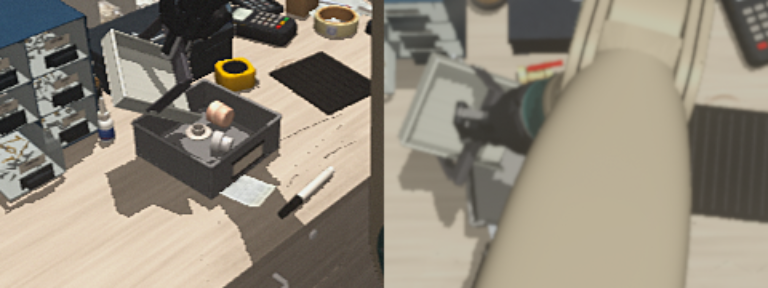

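>>> {"method": "apply_moves", "body": {
  "targets": [0.001, 0.006, -0.008, 0.08, 0, 0.002, 0.017, -0.025, 0.25, 0, 0.002, 0.017, -0.025, 0.43, 0, 0.002, 0.017, -0.025, 0.61, 0, 0.002, 0.017, -0.025, 0.79, 0, 0.002, 0.017, -0.025, 0.97, 0, 0.002, 0.017, -0.025, 1.15, 0, 0.002, 0.017, -0.025, 1.32, 0, 0.002, 0.017, -0.025, 1.42, 0, 0.002, 0.017, -0.025, 1.45, 0, 0.002, 0.017, -0.025, 1.45, 0]
}}

```text
clock: 18.05
ee_pos: [0.5362, 0.0763, 0.23]
tcp_rot: [[0.039, 0.999, 0.038], [0.83, -0.054, 0.556], [0.557, 0.01, -0.83]]
force: [-0.2, -0.3, -4.5]
opening: 0.129
finger_force: 99.1
```

```bash
python3 st.py; python3 -c "
from h import *
print(go([.5435,-.278,.2]))
for n in ('copper_cap','tap_aerator','pipe_flange'): print(n,[(d['location'],d['score']) for d in env.landmark_of('scene',n)[:1]])"
```

```text
clock 18.05
q [-16.215, 9.822, -15.534, 72.772, 32.978, 74.288]
ee_pos [0.536, 0.076, 0.23]
tcp_rot [[0.039, 0.999, 0.038], [0.83, -0.054, 0.556], [0.557, 0.01, -0.83]]
force [-0.208, -0.258, -4.501]
tilt 33.85523456080553 opening 0.12903475962103114 ff 99.11206483840942
[array([-0.3104,  0.026 , -0.1717]), np.float64(0.35565704939350795)]
copper_cap [([0.5771, -0.0432, 0.0293], 0.63)]
tap_aerator [([0.5207, 0.0082, 0.0278], 0.64)]
pipe_flange [([0.572, -0.0022, 0.0122], 0.48)]
```

>>> {"method": "apply_moves", "body": {
  "targets": [-0.012, 0.001, -0.007, 0, 0, -0.04, 0.003, -0.022, 0, 0, -0.078, 0.006, -0.043, 0, 0, -0.12, 0.01, -0.066, 0, 0, -0.162, 0.013, -0.089, 0, 0, -0.205, 0.017, -0.113, 0, 0, -0.245, 0.02, -0.135, 0, 0, -0.278, 0.023, -0.154, 0, 0, -0.3, 0.025, -0.166, 0, 0, -0.31, 0.026, -0.172, 0, 0, -0.31, 0.026, -0.172, 0, 0]
}}

```text
clock: 19.58
ee_pos: [0.5431, -0.2787, 0.2001]
tcp_rot: [[0.041, 0.998, 0.039], [0.829, -0.056, 0.556], [0.557, 0.009, -0.83]]
force: [-1.4, 0.4, -4.0]
opening: 0.126
finger_force: 99.1
```

```bash
python3 st.py; python3 - <<'E'
from h import *
import cv2
a=env.get_image("scene")[80:320,240:480]; b=env.get_image("top")[120:360,260:500]
cv2.imwrite("pics/s5.png",cv2.resize(cv2.cvtColor(np.hstack([a,b]),cv2.COLOR_RGB2BGR),None,fx=1.6,fy=1.6))
p=np.array(env.state()['ee_pos'])
for c in("scene","top"):
  for n in ("foot_fl","foot_fr","foot_rl","foot_rr","mat","bin","copper_cap","tray_handle"): print(c,n,[(d["location"],d["score"]) for d in env.landmark_of(c,n)[:1]])
E
```

```text
clock 19.575
q [-45.001, 29.448, 7.271, 91.595, 24.869, 42.72]
ee_pos [0.543, -0.279, 0.2]
tcp_rot [[0.041, 0.998, 0.039], [0.829, -0.056, 0.556], [0.557, 0.009, -0.83]]
force [-1.366, 0.369, -4.03]
tilt 33.87125388349509 opening 0.1259592561988242 ff 99.0576159954071
scene foot_fl [([0.463, -0.3309, 0.1253], 0.79)]
scene foot_fr [([0.4686, -0.2392, 0.1214], 0.84)]
scene foot_rl [([0.589, -0.3399, 0.1223], 0.75)]
scene foot_rr [([0.5922, -0.2451, 0.1198], 0.61)]
scene mat [([0.5303, -0.2924, 0.0006], 0.67)]
scene bin [([0.5288, 0.0132, -0.0014], 0.59)]
scene copper_cap [([0.577, -0.0404, 0.0317], 0.76)]
scene tray_handle [([0.543, -0.2911, 0.2144], 0.58)]
top foot_fl [([0.4689, -0.3275, 0.1204], 0.89)]
top foot_fr [([0.4707, -0.2333, 0.1243], 0.96)]
top foot_rl [([0.5934, -0.3407, 0.125], 0.58)]
top foot_rr [([0.5932, -0.2426, 0.123], 0.96)]
top mat []
top bin [([0.53, 0.0145, 0.0029], 0.87)]
top copper_cap [([0.5849, -0.0403, 0.0303], 0.71)]
top tray_handle [([0.5443, -0.2851, 0.2171], 0.81)]
```

View pics/s5.png

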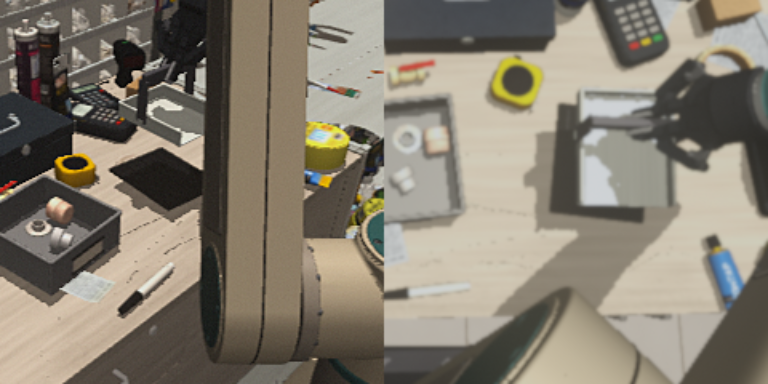

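>>> {"method": "apply_moves", "body": {
  "targets": [-0.006, 0, 0.008, 0, 0, -0.018, 0, 0.026, 0, 0, -0.031, 0, 0.046, 0, 0, -0.043, -0.001, 0.064, 0, 0, -0.053, -0.001, 0.079, 0, 0, -0.059, -0.001, 0.088, 0, 0, -0.062, -0.001, 0.092, 0, 0, -0.062, -0.001, 0.092, 0, 0]
}}

```text
clock: 21.48
ee_pos: [0.5432, -0.2782, 0.0896]
tcp_rot: [[0.04, 0.998, 0.038], [0.83, -0.055, 0.556], [0.557, 0.009, -0.831]]
force: [0.0, 0.8, -4.1]
opening: 0.125
finger_force: 99.1
```

```bash
python3 st.py
```

```text
clock 21.475
q [-44.95, 34.524, 1.309, 80.547, 24.844, 42.723]
ee_pos [0.543, -0.278, 0.09]
tcp_rot [[0.04, 0.998, 0.038], [0.83, -0.055, 0.556], [0.557, 0.009, -0.831]]
force [0.04, 0.782, -4.111]
tilt 33.84737983390402 opening 0.1247954504283045 ff 99.0665352344513
```

Still hanging (4 N). Lower another 4 mm, then check the force.

>>> {"method": "apply_moves", "body": {
  "targets": [-0.001, 0, 0.0015, 0, 0, -0.002, 0, 0.003, 0, 0, -0.002, 0, 0.003, 0, 0],
  "squeeze": 40
}}

```text
clock: 21.85
ee_pos: [0.5431, -0.2781, 0.086]
tcp_rot: [[0.04, 0.998, 0.038], [0.83, -0.055, 0.556], [0.557, 0.009, -0.831]]
force: [-0.7, 0.0, -4.1]
opening: 0.125
finger_force: 99.1
```

```bash
python3 st.py
```

```text
clock 21.85
q [-44.947, 34.709, 1.142, 80.19, 24.837, 42.723]
ee_pos [0.543, -0.278, 0.086]
tcp_rot [[0.04, 0.998, 0.038], [0.83, -0.055, 0.556], [0.557, 0.009, -0.831]]
force [-0.707, 0.03, -4.066]
tilt 33.83954234063182 opening 0.12491094276839722 ff 99.0665352344513
```

>>> {"method": "apply_moves", "body": {
  "targets": [-0.0006, 0, 0.0008, 0, 0.001, -0.0011, 0, 0.0017, 0, 0.001, -0.0011, 0, 0.0017, 0, 0.001],
  "squeeze": 30
}}

```text
clock: 22.22
ee_pos: [0.5437, -0.2783, 0.085]
tcp_rot: [[0.04, 0.998, 0.039], [0.83, -0.055, 0.556], [0.557, 0.01, -0.831]]
force: [0.9, -0.2, 2.2]
opening: 0.127
finger_force: 100.1
```

```bash
python3 st.py
```

```text
clock 22.225
q [-44.943, 34.78, 1.131, 80.057, 24.891, 42.741]
ee_pos [0.544, -0.278, 0.085]
tcp_rot [[0.04, 0.998, 0.039], [0.83, -0.055, 0.556], [0.557, 0.01, -0.831]]
force [0.937, -0.153, 2.193]
tilt 33.84277822086476 opening 0.12652476257225592 ff 100.08714437484741
```

>>> {"method": "apply_moves", "body": {
  "targets": [0, 0, 0, 0, 0.013, 0, 0, 0, 0, 0.016, 0, 0, 0, 0, 0.022, 0, 0, 0, 0, 0.03, 0, 0, 0, 0, 0.045, 0, 0, 0, 0, 0.06, 0, 0, 0, 0, 0.06, 0, 0, 0, 0, 0.06]
}}

```text
clock: 23.22
ee_pos: [0.5431, -0.2781, 0.0838]
tcp_rot: [[0.04, 0.998, 0.038], [0.83, -0.055, 0.556], [0.557, 0.009, -0.831]]
force: [-0.8, -0.9, -0.1]
opening: 0.699
finger_force: 0.0
```

>>> {"method": "apply_moves", "body": {
  "targets": [0, 0, -0.01, 0, 0.06, 0, 0, -0.03, 0, 0.06, 0, 0, -0.06, 0, 0.06, 0, 0, -0.1, 0, 0.06, 0, 0, -0.14, 0, 0.06, 0, 0, -0.14, 0, 0.06]
}}

```text
clock: 23.98
ee_pos: [0.539, -0.3591, 0.2035]
tcp_rot: [[0.039, 0.998, 0.043], [0.833, -0.057, 0.551], [0.552, 0.014, -0.833]]
force: [0.9, 0.6, -0.2]
opening: 0.703
finger_force: 0.0
```

```bash
python3 st.py; python3 - <<'E'
from h import *
import cv2
a=env.get_image("scene")[80:320,240:480]; b=env.get_image("top")[120:360,200:500]
cv2.imwrite("pics/s6.png",cv2.resize(cv2.cvtColor(np.hstack([a,b]),cv2.COLOR_RGB2BGR),None,fx=1.45,fy=1.45))
for c in("scene","top"):
  for n in ("foot_fl","foot_fr","foot_rl","foot_rr","copper_cap","tap_aerator","pipe_flange","bin"): print(c,n,[(d["location"],d["score"]) for d in env.landmark_of(c,n)[:1]])
E
```

```text
clock 23.975
q [-49.628, 34.577, 16.013, 96.611, 22.935, 38.182]
ee_pos [0.539, -0.359, 0.204]
tcp_rot [[0.039, 0.998, 0.043], [0.833, -0.057, 0.551], [0.552, 0.014, -0.833]]
force [0.943, 0.571, -0.188]
tilt 33.54254986230248 opening 0.7029296411672342 ff 0.0
scene foot_fl [([0.4644, -0.3282, 0.009], 0.89)]
scene foot_fr [([0.6702, -0.0075, -0.0004], 0.74)]
scene foot_rl [([0.5863, -0.3388, 0.0107], 0.66)]
scene foot_rr [([0.5952, -0.2434, 0.0061], 0.96)]
scene copper_cap [([0.5798, -0.0453, 0.0314], 0.55)]
scene tap_aerator [([0.5186, 0.0101, 0.0263], 0.64)]
scene pipe_flange [([0.57, 0.0005, 0.0096], 0.55)]
scene bin [([0.5299, 0.0136, -0.0007], 0.83)]
top foot_fl [([0.468, -0.3318, 0.0046], 0.73)]
top foot_fr [([0.4705, -0.2341, 0.0071], 0.94)]
top foot_rl [([0.5907, -0.3359, 0.0095], 0.59)]
top foot_rr [([0.5971, -0.242, 0.0064], 0.77)]
top copper_cap [([0.585, -0.0443, 0.0339], 0.58)]
top tap_aerator [([0.5181, 0.0131, 0.0293], 0.62)]
top pipe_flange [([0.5716, 0.0041, 0.0134], 0.75)]
top bin [([0.5314, 0.0147, 0.0019], 0.59)]
```

View pics/s6.png

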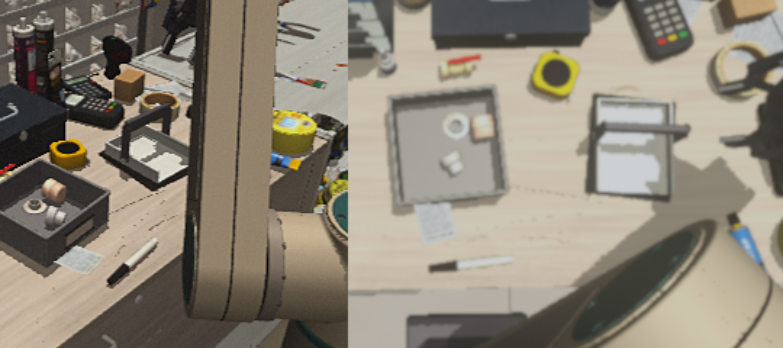

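```bash
python3 -c "
from station import env
print(env.sign_off())"
```

```text
the job is handed in; nothing more can be done
None
```

The job is handed in at about 24 s: the camera checks show all three fittings in the bin, which did not move, and the empty tray released with its four feet on the mat; no verdict came back.

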